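# Scoop the orange batteries out of the desk tray

## Task

Take the red scoop by its upright handle and push it along the floor of the white tray into the far corner where the two orange batteries lie, until its nose meets the tray's end wall and both batteries have ridden up into the pan. Then lift the scoop out with both batteries in it and set it down gently, level, in the middle of the green mat, and let go. Never touch the orange batteries with the gripper, and leave the black batteries, the blue bowl and the crimping pliers where they are.

Things in the scene. Friction and masses are not known exactly. Their poses are not given: they have to be found in the camera images.
- scoop: Loose red plastic scoop, about 140 g, flat on the tray floor at its near end, nose towards the far end. Origin: on the sole, mid-pan; x to the nose, z up. Sole x = -38 to 40 mm, 80 wide; side walls 3 thick, 22 high (77 apart inside, ending at x = 29); back wall 26 high at x = -38 to -35. Handle tab behind it: x = -70 to -38, 16 thick (y), from the sole up to z = 86.
- scoop_handle (a point): Point to grip the scoop: centre of the handle tab, at x = -54, y = 0, z = 65 mm in the scoop's frame (21 mm below the tab's top). The tab is 16 mm thick along the scoop's y and 32 long along its x: close the fingers along the scoop's y. Same axes as the scoop.
- tray: White open tray fixed to the desk. Origin: centre of its underside, on the desk; x along its length away from the robot (within 0.2 rad of the robot's x), z up. Outside 240 (x) by 182 (y) by 35 high; inside 230 by 172 (x from -115 to +115, y from -86 to +86), smooth floor top 4 mm above the desk, upright walls 5 thick. The batteries lie by its far (+x) end wall, orange pair in one far corner, black pair in the other.
- orange_a_mid (a point): Centre of the orange battery next to the end wall: a cylinder 26 mm in diameter, 50 long, 67 g, loose on the tray floor, its axis (own y) across the tray, so that it can roll along the tray's length; brass-coloured ring and nub at one end. It lies about 40 mm to one side of the tray's centre line. It turns as it rolls.
- orange_b_mid (a point): Centre of the second orange battery, alike, beside the first and 30 to 36 mm nearer the robot.
- grey_a_mid (a point): Centre of a black battery of the same shape, in the other far corner, about 40 mm to the other side of the centre line. Leave alone.
- grey_b_mid (a point): Centre of the second black battery, 30 to 36 mm nearer the robot than the first. Leave alone.
- mat: Green rubber-plastic mat fixed to the desk, 180 (x) by 160 (y) by 4 mm thick, to the left or right of the tray. Origin: centre of its underside, on the desk.
- bowl: Loose blue plastic bowl, 110 mm across, 60 high, on the other side of the tray. Origin: centre of its underside. Leave alone.
- crimper: Loose black crimping pliers lying flat on the desk, left of and beyond the tray, about 160 mm long, 70 wide, 18 high. Origin: near their middle, on the underside. Leave alone.
- scoop_nose (a point): Middle of the scoop's front edge, at the sole: x = 40, y = 0, z = 0 mm in the scoop's frame; same axes. The lip is a ramp 8 mm long, rising from 1 mm at the nose to 3 mm at x = 32; the pan floor behind is 1.5 thick. Pushed against the end wall, a battery rolls over the ramp, drops behind this ridge and stays there.
- scoop_pan (a point): Middle of the pan on the sole: the scoop's origin. Same axes as the scoop.
There are look-alikes about, which are no part of the job. What is shaped like the part that bears grey_b_mid but pink is not meant.

How it is judged:
By the outcome, as a careful person would: the job done as asked, in the order asked, and still so for the second after the job is handed in, with the robot touching nothing.
It also fails if it takes over 51 s, if anything falls off the work surface, if the arm or the gripper's body presses on something with over 40 N, if the wrist force passes 120 N, or if a joint passes its speed limit or range.

## Robot

A 7-joint arm with a two-finger parallel gripper is mounted at the origin on the work surface. World frame = base frame: x ahead of the robot, y to its left, z up, the work surface at z = 0. Lengths are in m, angles in rad, forces in N, time in s.
With the tool pointing down it reaches from about 0.35 to 0.9 m from the base axis. Payload 8.1 kg.
Tool frame: the origin (TCP) lies at the centre of the arm's flange, where the gripper is bolted on; the fingertips stand 178 mm ahead of it and the grasp point (between the pads) lies 159 mm ahead of it; x points along the fingers, z is the direction in which the jaws open and shut, and the axes are right-handed (so a half turn about x gives the same grasp; the last joint's range is limited). The gripper opens to 92 mm and grips with 3 to 60 N. Pads are 19 mm wide; open, the fingers measure 130 mm over their backs; the gripper's body (75 mm by 190 mm) begins 47 mm behind the grasp point.
Start: joints at [-0.103, 0.434, 0.025, 1.573, -0.012, 1.134, -0.075], TCP at [0.625, -0, 0.405] pointing down, gripper open.
Joint ranges: [-2.62, 2.62], [-0.44, 2.09], [-1.27, 1.32], [0.08, 2.57], [-1.32, 4.46], [0.12, 2], [-2.74, 2.74]. Speed limits (rad/s): [2.22, 2.22, 3.01, 3.01, 3.14, 3.14, 3.14].

## Interface

Orientations are given as a rotation vector (axis times angle).
In Python, from cell import arm, get_image, search_frame, pinpoint gives the robot as it stands.
- The arm moves only by the tool arm_command, never from a script. Its argument "motion" is a list of rows, each a list of 7 numbers: the finger opening in mm, from 0 to 91.8, then the shift along the tool's x, y, z in mm, then the turn, a rotation vector about the tool's x, y, z in degrees. In form: [[fingers, x, y, z, ax, ay, az], ...]. A call has 1 to 5 rows; each row shifts and turns the commanded pose from where the row before left it, along the tool's axes as they then stand; what a row does not reach is not made up. A row lasts 1/8 s, in which the tool goes at most 62.5 mm and 10.7 degrees, less where a joint would pass 70% of its speed; a pose out of reach is approached as far as the arm can. A call with a gripper value outside its range is refused whole. The fingers move at their own pace and stop on an object; "newtons" is the grip in N (left out, the last holds). Time passes only in rows, so rows that do not move let the fingers close. It gives the time, the measured TCP pose, the force and the opening at its end, in the units of the state.
- arm.observe(): the state, without advancing time (a new reading comes with each control period).
- get_image(name): name is "scene" or "side" or "wrist"; returns a dict with "frame" (400x640x3 uint8, red, green, blue), "range_z" (400x640 float32, m along the optical axis (not along the pixel's ray), 0 where there is no reading), "K" (3x3 intrinsics, pixels), "origin" and "rotation" of the camera in the world; the wrist camera has in their place "tool_from_camera" (4x4, takes a point from camera to tool coordinates, whose origin is the TCP and whose axes are the tool frame's). Camera axes: x right, y down, z forward; pixel columns grow to the right and rows downward; lengths in m; the calibration is good to about 2 mm. The wrist camera is an equidistant fisheye: a pixel r from the principal point sees the ray r / f radians off the axis. A picture is of the moment at which its call begins: read the wrist's pose just before it.
- arm.sign_off(): hands the job in, once; it reports no verdict.
Trained networks look in the newest picture that a camera, given by its name, has taken for a name from the list of things; names that differ only in an ending like _2 or _b are one class to them, and where a whole thing is asked for, a point or a joint stands for the part that bears it (a point fixed in the world has none). Each returns a list of dicts, best first, with "p" (0 to 1); they miss things now and then, are a little off and sometimes report something else, mostly with a low value. They report only what shows in the picture. A call takes as long as a camera call. They do not tell look-alikes from the thing itself.
- search_frame(camera, target): "point" ([x, y, z] in m, in world coordinates, good to about 4 mm: the middle of the surface that is visible of it).
- pinpoint(camera, target): "point" ([x, y, z] in m, in world coordinates, good to about 4 mm: a listed point, or the origin of a listed thing).
The state is a dict: "clock": time; "joints": joint angles; "dq": joint speeds; "joint_efforts": joint torques, N m; "position": TCP position; "ee_rot": TCP orientation; "force": force on the tool from outside, world axes, zero at the start; "ft_torque": the same for the moment, N m; "width": opening from 0.0 (shut) to 1.0 (fully open).
Only numpy, scipy, OpenCV 4.12 (cv2) and the standard library are available. Lean on these libraries where they do the work, as an engineer would, in place of code of your own. Each camera call takes 0.05 s, during which the arm holds its last target. There are 200 camera calls.

## Working session

There is one attempt and no reset: what is moved stays moved. The work goes in short steps, Python scripts to look and compute and a tool call to move; the robot and the scene stay as the last step left them, time stands still between calls to the robot, and variables do not carry over. Pictures are saved under pics/ and viewed, about 8 in all and at most 12, crops included, and the job is handed in when it is done.

Besides the shell and the picture viewer there is one more tool, called after "Request:" as name(argument=value, ...) on one line, values as JSON. arm_command: Moves the arm, as the interface text tells. Its arguments: {"type":"object","properties":{"motion":{"type":"array"},"newtons":{"type":"number"}},"required":["motion"]}

```bash
ls; mkdir -p pics
python3 - <<'E'
from cell import arm,get_image,search_frame,pinpoint
import cv2,numpy as np
s=arm.observe();print({k:np.round(s[k],3) for k in('clock','position','ee_rot','force','width')})
ims=[]
for c in('scene','side'):
    d=get_image(c);ims.append(d['frame'])
    print(c,np.round(d['origin'],3))
    for t in('scoop','scoop_handle','scoop_nose','tray','orange_a_mid','grey_a_mid','mat','bowl','crimper'):
        print(t,[(round(r['p'],2),np.round(r['point'],3).tolist()) for r in pinpoint(c,t)[:5]])
    cv2.imwrite(f'pics/{c}0.png',d['frame'][:,:,::-1])
E
```

```text
pics
{'clock': np.float64(0.0), 'position': array([ 0.625, -0.   ,  0.404]), 'ee_rot': array([-0.   ,  1.572, -0.   ]), 'force': array([ 0.299,  0.275, -0.831]), 'width': np.float64(1.004)}
scene [ 1.147 -0.157  0.652]
scoop [(0.71, [0.549, -0.026, 0.007])]
scoop_handle [(0.97, [0.5, -0.03, 0.067])]
scoop_nose [(0.7, [0.595, -0.018, 0.001])]
tray [(0.81, [0.583, -0.009, 0.0])]
orange_a_mid [(0.7, [0.682, -0.036, 0.013])]
grey_a_mid [(0.66, [0.663, 0.048, 0.015]), (0.4, [0.595, -0.018, 0.002])]
mat [(0.94, [0.548, -0.277, -0.002])]
bowl []
crimper [(0.59, [0.715, 0.282, 0.004])]
side [ 0.485 -0.666  0.639]
scoop [(0.61, [0.554, -0.016, 0.006])]
scoop_handle [(0.89, [0.495, -0.034, 0.07])]
scoop_nose [(0.72, [0.589, -0.019, -0.001]), (0.7, [0.674, -0.033, 0.015])]
tray [(0.83, [0.58, -0.008, -0.0])]
orange_a_mid [(0.58, [0.678, -0.031, 0.017])]
grey_a_mid [(0.69, [0.662, 0.05, 0.018]), (0.6, [0.632, 0.041, 0.019])]
mat [(0.8, [0.554, -0.278, -0.001])]
bowl [(0.82, [0.518, 0.291, -0.001])]
crimper [(0.78, [0.716, 0.287, -0.001]), (0.74, [0.496, -0.031, 0.067]), (0.74, [0.548, -0.278, 0.0])]
```

View pics/scene0.png

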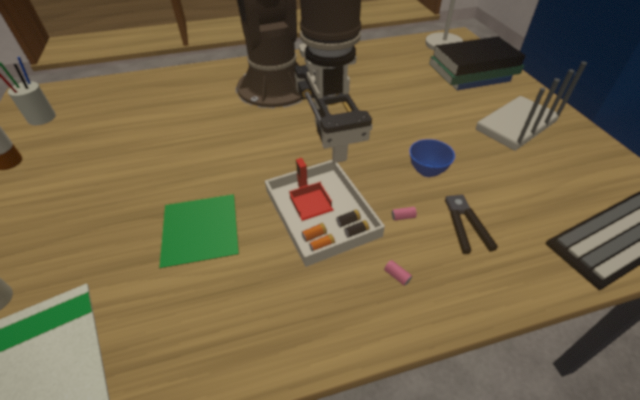

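View pics/side0.png

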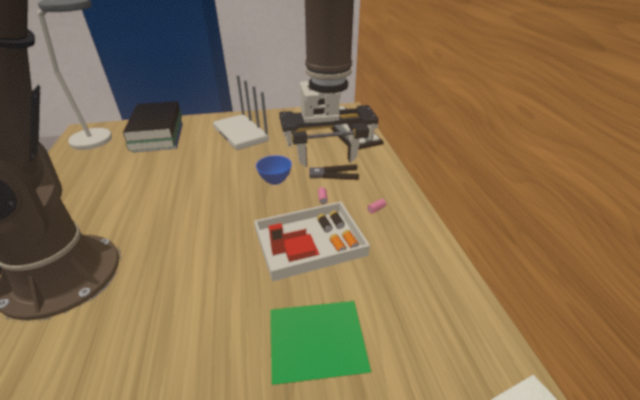

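The scene view shows the red scoop at about (312,200), orange batteries at (315,237), black ones at (352,222), the mat at (200,230) on the robot's right, and the bowl, pliers and two pink look-alikes on the left. The side view agrees. Next I'll take yaws and positions from depth.

```bash
cat > h.py <<'E'
from cell import arm,get_image,search_frame,pinpoint
import cv2,numpy as np
from scipy.spatial.transform import Rotation as R
def cloud(c):
    s=arm.observe();d=get_image(c);K=d['K'];z=d['range_z'];v,u=np.mgrid[:400,:640]
    x=(u-K[0,2])/K[0,0];y=(v-K[1,2])/K[1,1]
    if c=='wrist':
        r=np.hypot(x,y);k=np.where(r>1e-6,np.tan(np.minimum(r,1.5))/np.maximum(r,1e-6),1);x=x*k;y=y*k
    P=np.stack([x*z,y*z,z],-1)
    if c=='wrist':
        T=d['tool_from_camera'];P=P@T[:3,:3].T+T[:3,3];P=P@R.from_rotvec(s['ee_rot']).as_matrix().T+s['position']
    else: P=P@np.array(d['rotation']).T+d['origin']
    return d['frame'],P,z>0
def rect(p):
    (cx,cy),(w,h),a=cv2.minAreaRect((p[:,:2]*1000).astype(np.float32))
    return f'c=({cx:.1f},{cy:.1f}) {w:.1f}x{h:.1f} a={a:.1f} n={len(p)} z={np.median(p[:,2])*1000:.1f}'
def masks(c):
    f,P,ok=cloud(c);hsv=cv2.cvtColor(f,cv2.COLOR_RGB2HSV).astype(int);H,S,V=hsv[...,0],hsv[...,1],hsv[...,2]
    near=ok&(P[...,0]>.4)&(P[...,0]<.75)&(P[...,2]>-.02)&(P[...,2]<.12)
    tr=near&(abs(P[...,1])<.12)
    m=dict(tray=tr&(S<50)&(V>120)&(P[...,2]>.027)&(P[...,2]<.042),
      scoop=tr&((H<5)|(H>172))&(S>150)&(P[...,2]<.032),
      handle=tr&((H<5)|(H>172))&(S>150)&(P[...,2]>.04),
      orange=tr&(H>=6)&(H<17)&(S>170)&(P[...,2]>.008),
      mat=near&(H>45)&(H<75)&(S>120)&(P[...,1]<-.12)&(P[...,1]>-.42))
    return f,P,m
E
python3 - <<'E'
from h import *
for c in('scene','side','wrist'):
    f,P,m=masks(c);print(c)
    for k,q in m.items():
        q=cv2.morphologyEx(q.astype(np.uint8),cv2.MORPH_OPEN,np.ones((2,2)))>0
        if q.sum()>5: print(k,rect(P[q]))
    if c=='wrist': cv2.imwrite('pics/w0.png',f[:,:,::-1])
    for t in('scoop_handle','scoop_nose','orange_a_mid','grey_a_mid'):
        if c=='wrist':print(t,[(round(r['p'],2),np.round(r['point'],3).tolist()) for r in pinpoint(c,t)[:5]])
E
```

```text
Traceback (most recent call last):
  File "h.py", line 18, in masks
    f,P,ok=cloud(c);hsv=cv2.cvtColor(f,cv2.COLOR_RGB2HSV).astype(int);H,S,V=hsv[...,0],hsv[...,1],hsv[...,2]
           ~~~~~^^^
  File "h.py", line 12, in cloud
    else: P=P@np.array(d['rotation']).T+d['origin']
            ~~~~~~~~~~~~~~~~~~~~~~~~~~~^~~~~~~~~~~~
ValueError: operands could not be broadcast together with shapes (400,640) (3,)
```

```bash
sed -i "s/np.array(d\['rotation'\]).T/R.from_rotvec(d['rotation']).as_matrix().T/" h.py
cat > m.py <<'E'
from h import *
import sys
for c in('scene','side','wrist'):
    f,P,m=masks(c);print(c)
    for k,q in m.items():
        q=cv2.morphologyEx(q.astype(np.uint8),cv2.MORPH_OPEN,np.ones((2,2)))>0
        if q.sum()>5: print(k,rect(P[q]))
    if c=='wrist': cv2.imwrite(f'pics/w{sys.argv[1]}.png',f[:,:,::-1])
    for t in('scoop_handle','scoop_nose','orange_a_mid','grey_a_mid'):
        if c=='wrist':print(t,[(round(r['p'],2),np.round(r['point'],3).tolist()) for r in pinpoint(c,t)[:5]])
E
python3 m.py 0
```

```text
scene
tray c=(803.1,-20.0) 224.3x706.2 a=85.8 n=743 z=34.0
scoop c=(830.7,-63.2) 88.3x654.2 a=81.1 n=853 z=6.2
handle c=(506.4,-29.6) 22.8x12.1 a=13.6 n=46 z=89.7
orange c=(898.2,-80.7) 52.4x518.3 a=78.6 n=285 z=26.4
mat c=(805.5,-261.2) 692.5x173.3 a=2.8 n=4446 z=4.1
side
tray c=(595.5,-283.0) 255.2x756.0 a=2.5 n=971 z=31.6
scoop c=(541.1,-324.0) 689.2x80.5 a=87.3 n=572 z=7.4
handle c=(486.1,-346.3) 639.5x27.4 a=87.3 n=60 z=89.9
orange c=(589.7,-345.5) 672.5x58.3 a=76.8 n=180 z=29.4
mat c=(542.8,-435.0) 468.4x177.1 a=86.7 n=6614 z=5.1
wrist
tray c=(585.9,-15.3) 246.4x199.2 a=9.0 n=2353 z=34.5
scoop c=(574.6,-15.4) 160.2x101.2 a=26.0 n=4202 z=5.6
handle c=(532.7,-0.9) 224.4x28.2 a=42.9 n=671 z=88.4
orange c=(654.9,-1.5) 60.6x143.8 a=13.2 n=1272 z=27.9
mat c=(556.3,-95.9) 260.7x49.3 a=58.9 n=78 z=4.4
scoop_handle [(0.94, [0.498, -0.029, 0.068])]
scoop_nose [(0.74, [0.592, -0.02, 0.006]), (0.43, [0.642, -0.04, 0.017])]
orange_a_mid [(0.62, [0.68, -0.035, 0.014])]
grey_a_mid [(0.71, [0.666, 0.05, 0.019])]
```

View pics/w0.png

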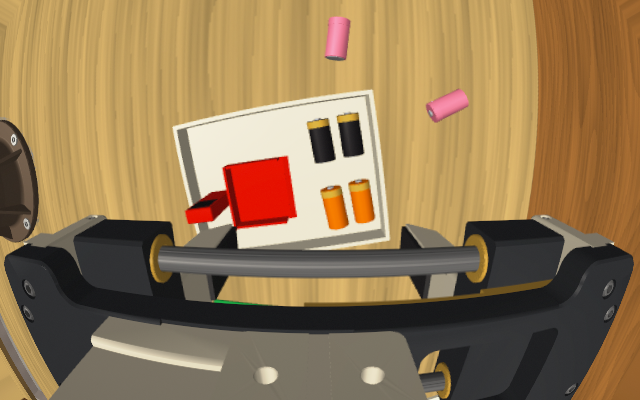

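The wrist view shows all of it clearly: scoop at (260,190), handle at (208,207), orange at (335,207) and (362,200), black at (320,140) and (350,134). Stray points from the mask opening spoiled the fits, so I'll clean that.

```bash
python3 - <<'E'
import re
s=open('m.py').read()
s=s.replace("        q=cv2.morphologyEx(q.astype(np.uint8),cv2.MORPH_OPEN,np.ones((2,2)))>0\n","""        n,l,st,_=cv2.connectedComponentsWithStats((q).astype(np.uint8))
        if n<2: continue
        for i in np.argsort(-st[1:,4])[:2 if k=='orange' else 1]+1:
            p=P[l==i];e=cv2.erode((l==i).astype(np.uint8),np.ones((3,3)))>0
            print(k,rect(p),'| eroded',rect(P[e]) if e.sum()>9 else '')
        continue
""")
open('m.py','w').write(s)
E
python3 m.py 1
```

```text
scene
tray c=(583.3,-6.0) 239.7x182.1 a=8.8 n=720 z=34.7 | eroded c=(585.0,-7.2) 235.8x176.0 a=8.8 n=86 z=35.1
scoop c=(550.3,-23.5) 83.4x78.9 a=7.7 n=904 z=6.3 | eroded c=(552.3,-22.4) 73.6x75.4 a=7.1 n=654 z=6.0
handle c=(502.7,-30.5) 27.5x11.6 a=8.4 n=47 z=89.6 | eroded c=(505.6,-30.1) 21.5x5.3 a=12.2 n=18 z=90.0
orange c=(651.1,-41.1) 15.7x39.9 a=11.4 n=152 z=27.2 | eroded c=(652.7,-41.1) 11.1x32.9 a=14.1 n=75 z=26.6
orange c=(684.2,-33.5) 13.8x39.8 a=12.2 n=133 z=28.1 | eroded c=(685.2,-33.6) 10.2x33.0 a=15.7 n=71 z=28.1
mat c=(552.6,-275.2) 157.8x177.4 a=86.2 n=4456 z=4.1 | eroded c=(551.8,-275.4) 152.8x175.1 a=86.8 n=4032 z=4.1
side
tray c=(581.1,-7.3) 239.8x184.4 a=8.6 n=990 z=34.5 | eroded c=(580.3,-8.2) 234.2x181.8 a=8.7 n=254 z=34.2
scoop c=(546.7,-23.2) 85.7x81.9 a=6.7 n=604 z=7.7 | eroded c=(550.4,-23.2) 70.3x78.8 a=7.5 n=398 z=7.1
handle c=(498.9,-31.2) 27.4x13.2 a=13.6 n=56 z=91.2 | eroded c=(501.8,-32.5) 16.5x8.2 a=3.5 n=18 z=91.5
orange c=(676.1,-37.2) 17.1x41.5 a=10.9 n=93 z=29.6 | eroded c=(674.1,-36.2) 11.1x31.9 a=12.4 n=39 z=30.1
orange c=(642.6,-44.8) 16.0x38.5 
[... 290 characters left out ...]
z=34.8
scoop c=(539.2,-28.4) 106.3x87.8 a=7.7 n=4214 z=5.7 | eroded c=(540.9,-24.0) 98.7x78.5 a=7.2 n=3714 z=5.7
handle c=(499.4,-29.6) 31.7x16.3 a=7.4 n=675 z=88.6 | eroded c=(500.3,-28.8) 29.8x14.4 a=6.9 n=491 z=89.0
orange c=(678.6,-37.3) 24.3x40.8 a=10.7 n=605 z=28.1 | eroded c=(678.4,-37.5) 21.4x37.1 a=11.2 n=495 z=28.4
orange c=(645.5,-45.3) 24.4x40.1 a=13.3 n=602 z=28.1 | eroded c=(645.5,-45.2) 21.1x36.6 a=13.4 n=479 z=28.3
mat c=(502.1,-195.7) 5.7x72.0 a=85.6 n=93 z=3.1 | eroded 
scoop_handle [(0.57, [0.498, -0.025, 0.066])]
scoop_nose [(0.76, [0.593, -0.02, 0.002])]
orange_a_mid [(0.8, [0.681, -0.034, 0.016]), (0.54, [0.643, -0.039, 0.019])]
grey_a_mid [(0.75, [0.663, 0.05, 0.017])]
```

Request:
arm_command(motion=[[91.8,30,-10,-42,0,0,0],[91.8,30,-10,-42,0,0,0],[91.8,30,-10,-42,0,0,0],[91.8,0,0,0,10.3,0,0],[91.8,0,0,0,10.3,0,0]])

```text
clock: 2.38
position: [0.4985, -0.0303, 0.3146]
ee_rot: [0.287, 1.552, -0.287]
force: [-0.4, 0.2, 0.0]
width: 0.999
```

Request:
arm_command(motion=[[91.8,0,0,0,10.3,0,0],[91.8,0,0,0,10.3,0,0],[91.8,0,0,0,10.3,0,0],[91.8,0,0,0,10.3,0,0],[91.8,0,0,0,10.3,0,0]])

```text
clock: 3.0
position: [0.4991, -0.03, 0.3149]
ee_rot: [0.981, 1.338, -0.98]
force: [-0.2, -0.5, 0.2]
width: 0.998
```

Request:
arm_command(motion=[[91.8,0,0,0,10.3,0,0],[91.8,0,0,0,0,0,0],[91.8,0,0,0,0,0,0]])

```text
clock: 3.38
position: [0.499, -0.0299, 0.3148]
ee_rot: [1.108, 1.271, -1.108]
force: [0.3, 1.1, 0.6]
width: 1.0
```

```bash
python3 m.py 2|sed -n '/wrist/,$p'; python3 -c "
from h import *
s=arm.observe();print(s['clock'],s['position'],R.from_rotvec(s['ee_rot']).as_matrix().round(3),np.round(s['joints'],2))"
```

```text
wrist
tray c=(571.3,-93.6) 64.6x222.2 a=81.3 n=2225 z=34.5 | eroded c=(571.0,-93.3) 63.0x219.6 a=81.4 n=1479 z=34.7
scoop c=(551.9,-24.7) 79.8x82.5 a=7.8 n=7810 z=5.7 | eroded c=(552.5,-23.2) 75.9x78.1 a=7.1 n=7226 z=5.7
handle c=(498.9,-30.5) 31.6x14.9 a=7.4 n=1172 z=89.5 | eroded c=(499.6,-30.4) 30.3x13.4 a=7.3 n=974 z=89.5
orange c=(644.5,-45.5) 24.5x40.7 a=13.2 n=1189 z=27.9 | eroded c=(643.9,-45.9) 22.2x38.8 a=12.9 n=1002 z=28.2
orange c=(671.1,-39.1) 12.0x40.7 a=10.6 n=698 z=26.2 | eroded c=(671.2,-39.5) 12.0x37.7 a=10.3 n=585 z=26.6
mat c=(549.9,-278.6) 165.1x179.2 a=86.0 n=12095 z=3.8 | eroded c=(549.6,-275.7) 157.4x175.1 a=86.0 n=11141 z=3.9
scoop_handle [(0.82, [0.502, -0.025, 0.068])]
scoop_nose [(0.57, [0.591, -0.02, 0.0])]
orange_a_mid [(0.87, [0.676, -0.036, 0.016])]
grey_a_mid [(0.59, [0.662, 0.049, 0.018]), (0.5, [0.516, 0.289, 0.004])]
3.725 [ 0.49898168 -0.03011039  0.31475704] [[ 0.     0.991  0.133]
 [ 0.     0.133 -0.991]
 [-1.     0.    -0.   ]] [-0.31  0.34  0.34  2.01 -0.16  0.82 -1.32]
```

Request:
arm_command(motion=[[91.8,40,0,0,0,0,0],[91.8,40,0,0,0,0,0],[91.8,7,0,0,0,0,0],[60,0,0,0,0,0,0],[30,0,0,0,0,0,0]], newtons=40)

```text
clock: 4.35
position: [0.4997, -0.0301, 0.2291]
ee_rot: [1.112, 1.267, -1.109]
force: [0.4, -0.0, -0.5]
width: 0.831
```

Request:
arm_command(motion=[[10,0,0,0,0,0,0],[10,0,0,0,0,0,0],[10,0,0,0,0,0,0],[10,0,0,0,0,0,0],[10,0,0,0,0,0,0]], newtons=40)

```text
clock: 4.97
position: [0.499, -0.03, 0.2277]
ee_rot: [1.111, 1.269, -1.111]
force: [1.0, 0.1, -0.1]
width: 0.283
```

Request:
arm_command(motion=[[10,0,0,0,0,0,0],[10,0,0,0,0,0,0],[10,0,0,0,0,0,0],[10,0,0,0,0,0,0]], newtons=40)

```text
clock: 5.48
position: [0.499, -0.03, 0.2277]
ee_rot: [1.111, 1.269, -1.111]
force: [-0.1, 1.0, -0.1]
width: 0.171
```

Request:
arm_command(motion=[[10,0,0,0,-1.2,0,0],[10,0,5,8,0,0,0],[10,0,5,8,0,0,0],[10,0,5,8,0,0,0],[10,0,5,7,0,0,0]])

```text
clock: 6.1
position: [0.524, -0.0583, 0.2277]
ee_rot: [1.096, 1.278, -1.096]
force: [-0.7, 0.1, -0.3]
width: 0.175
```

Request:
arm_command(motion=[[10,0,0,0,0,0,0],[10,0,0,0,0,0,0]])

```text
clock: 6.35
position: [0.5235, -0.0576, 0.2277]
ee_rot: [1.095, 1.278, -1.095]
force: [-0.1, -0.4, -0.8]
width: 0.171
```

```bash
python3 m.py 3 >o3; grep -E "scene|side|wrist|scoop|orange c" o3;python3 - <<'E'
from h import *
s=arm.observe();M=R.from_rotvec(s['ee_rot']).as_matrix();print(s['clock'],s['position'],M.round(3),s['force'],np.degrees(np.arctan2(M[1,1],M[0,1])))
a=np.radians(8.7);d=s['position'][:2]-np.array([.581,-.0072]);print('tray',d@[np.cos(a),np.sin(a)],d@[-np.sin(a),np.cos(a)])
E
```

```text
scene
scoop c=(572.2,-49.9) 87.6x76.1 a=8.7 n=986 z=6.2 | eroded c=(576.3,-46.4) 73.5x71.2 a=9.6 n=722 z=5.9
orange c=(650.8,-41.1) 16.1x39.4 a=12.6 n=157 z=27.4 | eroded c=(652.6,-40.6) 11.3x34.5 a=13.3 n=86 z=27.3
orange c=(683.7,-33.6) 15.3x39.6 a=10.3 n=132 z=28.6 | eroded c=(684.5,-33.8) 9.3x33.8 a=13.4 n=67 z=28.8
side
scoop c=(574.8,-47.2) 91.1x51.0 a=26.8 n=318 z=7.2 | eroded c=(573.4,-48.0) 83.0x39.7 a=26.2 n=208 z=7.1
orange c=(676.1,-38.3) 16.9x40.4 a=10.5 n=93 z=29.3 | eroded c=(675.0,-37.6) 12.0x29.1 a=9.5 n=46 z=29.4
orange c=(642.7,-44.5) 16.9x38.1 a=13.3 n=89 z=29.5 | eroded c=(641.6,-46.4) 9.2x30.2 a=14.2 n=43 z=29.8
wrist
scoop c=(576.2,-49.9) 79.8x89.3 a=9.3 n=16722 z=5.7 | eroded c=(576.6,-50.0) 77.3x79.1 a=8.9 n=15653 z=5.7
orange c=(644.4,-45.7) 24.3x41.0 a=13.1 n=2303 z=27.7 | eroded c=(643.8,-45.8) 22.8x39.5 a=13.2 n=1883 z=27.9
orange c=(665.0,-33.4) 1.5x26.9 a=12.3 n=74 z=15.5 | eroded c=(663.7,-27.0) 1.2x12.4 a=14.3 n=26 z=16.8
scoop_handle [(0.64, [0.526, -0.058, 0.066])]
scoop_nose [(0.66, [0.617, -0.043, 0.004]), (0.41, [0.576, -0.048, 0.004])]
6.7 [ 0.52336051 -0.05735581  0.22771971] [[-0.     0.988  0.153]
 [ 0.     0.153 -0.988]
 [-1.    -0.    -0.   ]] [-0.54153607 -0.07034368 -0.57299007] 8.814874239506887
tray -0.06456289159659682 -0.040860115226109085
```

View pics/w3.png

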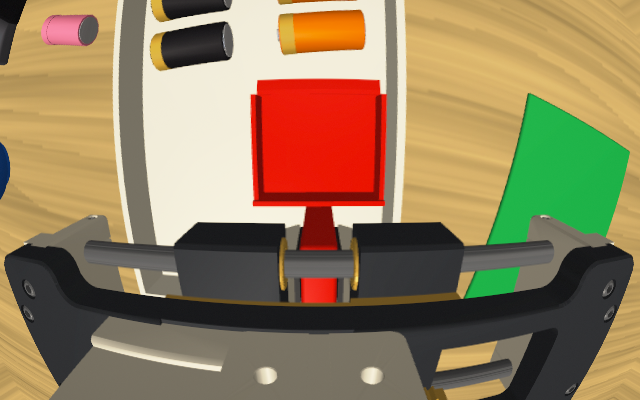

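The scoop is in line with the orange pair: the pan's inside spans columns 260–380 and the battery 278–367, clear of the right wall. Pushing straight along the tray.

Request:
arm_command(motion=[[10,0,5,0,0,0,0],[10,0,5,0,0,0,0],[10,0,5,0,0,0,0],[10,0,5,0,0,0,0],[10,0,5,0,0,0,0]])

```text
clock: 7.32
position: [0.5486, -0.0537, 0.2277]
ee_rot: [1.095, 1.278, -1.095]
force: [-0.6, 0.1, 0.6]
width: 0.177
```

Request:
arm_command(motion=[[10,0,5,0,0,0,0],[10,0,5,0,0,0,0],[10,0,5,0,0,0,0],[10,0,5,0,0,0,0],[10,0,5,0,0,0,0]])

```text
clock: 7.95
position: [0.5732, -0.0499, 0.2277]
ee_rot: [1.095, 1.278, -1.096]
force: [-2.4, 0.0, 2.7]
width: 0.172
```

Request:
arm_command(motion=[[10,0,4,0,0,0,0],[10,0,4,0,0,0,0],[10,0,4,0,0,0,0],[10,0,4,0,0,0,0],[10,0,4,0,0,0,0]])

```text
clock: 8.57
position: [0.5927, -0.0469, 0.2277]
ee_rot: [1.095, 1.278, -1.096]
force: [-2.7, -0.2, 2.5]
width: 0.174
```

```bash
python3 m.py 4 >o4; grep -E "scene|side|wrist|scoop|orange c" o4;python3 - <<'E'
from h import *
s=arm.observe();M=R.from_rotvec(s['ee_rot']).as_matrix();print(s['clock'],s['position'],s['force'],np.degrees(np.arctan2(M[1,1],M[0,1])))
a=np.radians(8.7);d=s['position'][:2]-np.array([.581,-.0072]);print('tray',d@[np.cos(a),np.sin(a)],d@[-np.sin(a),np.cos(a)])
E
```

```text
scene
scoop c=(639.0,-39.6) 81.8x76.6 a=9.1 n=523 z=7.4 | eroded c=(642.5,-35.0) 67.2x68.0 a=8.4 n=172 z=6.4
orange c=(646.4,-40.9) 25.6x45.6 a=11.1 n=232 z=28.8 | eroded c=(650.3,-41.5) 16.4x36.0 a=6.3 n=142 z=28.8
orange c=(686.5,-31.1) 16.9x48.7 a=10.5 n=118 z=30.2 | eroded c=(688.9,-33.4) 9.1x34.5 a=8.0 n=55 z=30.9
side
scoop c=(617.3,-46.0) 50.3x34.4 a=51.6 n=94 z=14.9 | eroded c=(622.5,-49.9) 41.0x13.6 a=74.1 n=23 z=7.9
orange c=(685.0,-34.9) 18.6x39.4 a=7.7 n=105 z=30.3 | eroded c=(682.9,-35.7) 12.7x30.7 a=4.7 n=53 z=30.0
orange c=(646.8,-53.9) 24.7x33.0 a=86.1 n=70 z=29.7 | eroded c=(643.3,-54.2) 18.2x11.8 a=10.5 n=29 z=30.5
wrist
scoop c=(645.7,-39.6) 79.8x88.5 a=8.8 n=11617 z=5.9 | eroded c=(646.5,-39.6) 76.9x79.1 a=9.0 n=10431 z=5.9
orange c=(686.3,-33.2) 24.6x47.0 a=9.0 n=2162 z=28.7 | eroded c=(686.7,-35.9) 23.0x39.6 a=9.1 n=1713 z=28.9
orange c=(647.6,-45.3) 16.6x41.3 a=9.1 n=1729 z=29.6 | eroded c=(648.4,-45.2) 13.8x39.9 a=9.1 n=1485 z=29.5
scoop_handle [(0.91, [0.593, -0.044, 0.065])]
scoop_nose [(0.9, [0.688, -0.029, 0.003]), (0.63, [0.593, -0.047, 0.068])]
8.925 [ 0.59278758 -0.04680904  0.22775142] [ 1.53666637 -0.21496281 -0.81936131] 8.802484677821756
tray 0.005660656311395798 -0.040936291063160504
```

View pics/w4.png

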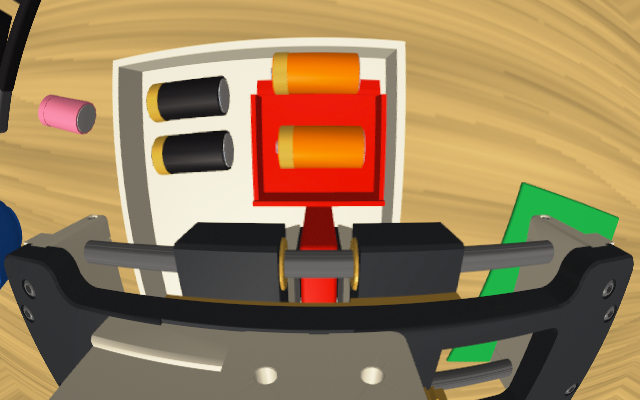

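Battery b (320,147) is in the pan and a (316,73) is on the lip against the end wall. About 15 mm is left.

Request:
arm_command(motion=[[10,0,3,0,0,0,0],[10,0,3,0,0,0,0],[10,0,3,0,0,0,0],[10,0,3,0,0,0,0],[10,0,1,0,0,0,0]])

```text
clock: 9.55
position: [0.6058, -0.0448, 0.2277]
ee_rot: [1.095, 1.278, -1.095]
force: [-2.3, -0.4, 2.7]
width: 0.172
```

Request:
arm_command(motion=[[10,0,1,0,0,0,0],[10,0,1,0,0,0,0]])

```text
clock: 9.8
position: [0.6075, -0.0446, 0.2278]
ee_rot: [1.095, 1.278, -1.095]
force: [-1.9, 0.1, 2.4]
width: 0.175
```

Request:
arm_command(motion=[[10,0,1,0,0,0,0],[10,0,0.5,0,0,0,0]])

```text
clock: 10.05
position: [0.6085, -0.0445, 0.2278]
ee_rot: [1.095, 1.279, -1.097]
force: [-6.7, -0.4, 7.6]
width: 0.169
```

Request:
arm_command(motion=[[10,0,0.5,0,0,0,0],[10,0,0.5,0,0,0,0]])

```text
clock: 10.3
position: [0.6088, -0.0445, 0.2278]
ee_rot: [1.095, 1.28, -1.098]
force: [-10.2, 0.3, 11.2]
width: 0.171
```

```bash
python3 m.py 5 >o5; grep -E "wrist|scoop|orange c" o5|tail -6
```

```text
wrist
scoop c=(660.9,-37.2) 79.6x89.0 a=8.8 n=9296 z=6.4 | eroded c=(661.5,-37.4) 77.3x79.0 a=8.8 n=8028 z=6.4
orange c=(666.6,-36.8) 51.9x53.2 a=9.5 n=4550 z=28.8 | eroded c=(666.7,-40.7) 49.6x42.5 a=9.5 n=3572 z=28.9
orange c=(680.7,-7.8) 6.6x0.7 a=11.9 n=13 z=29.3 | eroded 
scoop_handle [(0.74, [0.608, -0.041, 0.068])]
scoop_nose [(0.75, [0.701, -0.027, 0.005])]
```

View pics/w5.png

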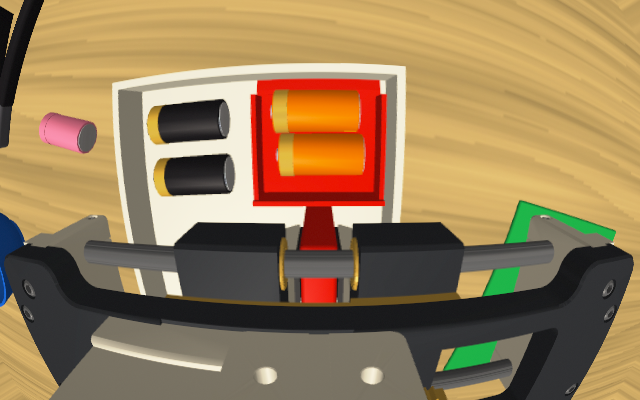

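Force rose to about 15 N with travel stopped, so the nose is at the wall, and both batteries (315,111) and (320,155) are in the pan behind the lip. I'll ease off, raise the grip force and lift.

Request:
arm_command(motion=[[10,0,-1.5,0,0,0,0],[10,0,-1.5,0,0,0,0],[10,-2,0,0,0,0,0],[10,-4,0,0,0,0,0],[10,-4,0,0,0,0,0]], newtons=60)

```text
clock: 11.28
position: [0.6071, -0.0446, 0.2379]
ee_rot: [1.095, 1.278, -1.095]
force: [-0.2, -0.6, -3.3]
width: 0.168
```

Request:
arm_command(motion=[[10,-4,0,0,0,0.5,0],[10,-4,0,0,0,0,1],[10,-4,0,0,0,0,1],[10,-4,0,0,0,0,1],[10,-4,0,0,0,0,0]])

```text
clock: 11.9
position: [0.6044, -0.0453, 0.2566]
ee_rot: [1.127, 1.253, -1.057]
force: [-6.1, -1.2, -4.8]
width: 0.168
```

Tilting about the flange swung the nose forward against the end wall (6 N). I'll back off, undo the stray 0.5° roll and look.

Request:
arm_command(motion=[[10,0,-4,0,0,0,0],[10,0,-4,0,0,0,0],[10,0,-4,0,0,-0.5,0],[10,0,0,0,0,0,0]])

```text
clock: 12.4
position: [0.5946, -0.0466, 0.2572]
ee_rot: [1.123, 1.242, -1.056]
force: [-0.1, 0.0, -2.0]
width: 0.171
```

```bash
python3 m.py 6 >o6; cat o6|grep -E "wrist|scoop|handle|orange c|scene|side"
python3 - <<'E'
from h import *
s=arm.observe();M=R.from_rotvec(s['ee_rot']).as_matrix();print(s['clock'],s['position'],s['force'],M.round(3))
for c in('scene','side'):
    f=get_image(c)['frame'];cr=f[150:290,230:400];cv2.imwrite(f'pics/{c}6.png',cv2.resize(cr,None,fx=2.3,fy=2.3)[:,:,::-1])
a,b=[cv2.imread(f'pics/{c}6.png') for c in('scene','side')];w=cv2.resize(cv2.imread('pics/w6.png')[20:280,100:480],(391*2-2,260*2));cv2.imwrite('pics/c6.png',cv2.resize(np.vstack([np.hstack([a,b])[:,:780],w]),(560,600)))
E
```

```text
scene
scoop c=(660.0,-61.6) 0.0x0.0 a=0.0 n=1 z=31.4 | eroded 
handle c=(631.3,-16.4) 90.2x41.4 a=49.1 n=284 z=57.8 | eroded c=(614.2,-32.8) 10.3x36.1 a=10.3 n=43 z=65.3
orange c=(653.6,-31.4) 70.3x63.0 a=12.2 n=537 z=56.3 | eroded c=(666.7,-37.9) 49.3x35.7 a=16.4 n=368 z=57.2
side
handle c=(634.2,-70.0) 34.4x99.1 a=68.5 n=170 z=53.5 | eroded c=(614.5,-61.5) 22.3x47.7 a=50.0 n=25 z=55.7
orange c=(658.7,-39.0) 44.6x48.0 a=6.2 n=175 z=57.9 | eroded c=(657.2,-45.2) 41.0x26.6 a=11.1 n=102 z=58.0
orange c=(674.7,-72.6) 0.0x0.0 a=0.0 n=1 z=41.6 | eroded 
wrist
scoop c=(694.8,-76.2) 3.0x0.3 a=7.3 n=5 z=14.6 | eroded 
handle c=(646.8,-39.6) 71.8x79.9 a=8.6 n=4116 z=55.2 | eroded c=(648.0,-39.5) 67.2x78.6 a=8.9 n=3036 z=56.6
orange c=(666.2,-36.3) 46.8x60.5 a=8.6 n=4036 z=57.0 | eroded c=(668.0,-40.3) 39.4x44.9 a=7.1 n=3354 z=56.9
orange c=(639.2,-41.9) 12.4x55.6 a=8.0 n=637 z=55.3 | eroded c=(639.2,-46.7) 4.8x39.6 a=8.9 n=454 z=55.4
scoop_handle [(0.97, [0.604, -0.043, 0.094])]
scoop_nose [(0.65, [0.694, -0.033, 0.03])]
12.75 [ 0.59489627 -0.04667661  0.25708319] [-0.06498179 -0.12842068 -2.37084026] [[ 0.052  0.987  0.152]
 [ 0.008  0.152 -0.988]
 [-0.999  0.052  0.   ]]
```

View pics/c6.png

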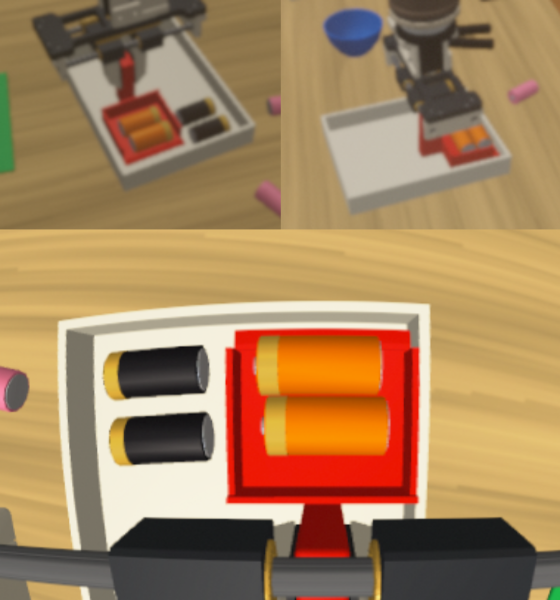

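Both batteries lie in the pan behind the lip, at its front. Measuring whether the scoop pitched in the grip, from the side-wall tops.

```bash
cat > pitch.py <<'E'
from h import *
s=arm.observe();M=R.from_rotvec(s['ee_rot']).as_matrix()
f,P,ok=cloud('wrist')
hsv=cv2.cvtColor(f,cv2.COLOR_RGB2HSV);H,S=hsv[...,0],hsv[...,1]
red=ok&((H<5)|(H>172))&(S>150)
g=np.array(s['position'])+M[:,0]*.159
fx=M[:2,1]/np.linalg.norm(M[:2,1]);fy=np.array([-fx[1],fx[0]])
d=P[...,:2]-g[:2];X=d@fx*1000-54;Y=d@fy*1000;Z=P[...,2]*1000
for sg in(1,-1):
    xs=[];zs=[]
    for x0 in range(-30,28,4):
        q=red&(X>=x0)&(X<x0+4)&(sg*Y>34)&(sg*Y<46)
        if q.sum()>5: xs.append(x0+2);zs.append(np.percentile(Z[q],95))
    if len(xs)>3:
        p=np.polyfit(xs,zs,1);print('side',sg,'pitch deg %.2f'%np.degrees(np.arctan(p[0])),'rim z at x=0 %.1f'%p[1],np.round(zs,1))
print('clock',s['clock'],'tool pitch',np.degrees(np.arcsin(M[2,1])),'pos',s['position'],'grasp',g,'force',s['force'])
E
python3 pitch.py
```

```text
side 1 pitch deg -8.04 rim z at x=0 53.4 [55.2 55.  55.2 55.1 55.3 54.8 54.9 54.5 54.2 54.6 54.3 54.2 54.1 54.
 35.3]
side -1 pitch deg -7.72 rim z at x=0 53.2 [55.1 55.2 54.6 54.5 55.  54.5 54.7 54.3 54.5 54.3 54.2 54.1 54.6 53.4
 35.5]
clock 12.85 tool pitch 3.0019490644492692 pos [ 0.59482895 -0.04670624  0.2570833 ] grasp [ 0.60305849 -0.04543716  0.09830149] force [-0.82143977  0.06911838 -2.24482816]
```

The scoop is about 1.3° nose-down in spite of the tool's +3°, so it turned about 4° in the grip. I'll correct it, raise it and check that it isn't still creeping.

Request:
arm_command(motion=[[10,-3,-4,0,0,0,1],[10,-5,-4,0,0,0,1],[10,-6,-1,0,0,0,0.4],[10,-6,0,0,0,0,0],[10,-6,0,0,0,0,0]])

```text
clock: 13.52
position: [0.5839, -0.0484, 0.2831]
ee_rot: [1.145, 1.213, -1.025]
force: [0.3, 0.5, -2.4]
width: 0.17
```

Request:
arm_command(motion=[[10,-6,0,0,0,0,0],[10,-3,0,0,0,0,0],[10,0,0,0,0,0,0]])

```text
clock: 13.9
position: [0.583, -0.0485, 0.2916]
ee_rot: [1.144, 1.214, -1.025]
force: [-0.6, 0.2, -3.1]
width: 0.17
```

```bash
python3 pitch.py
```

```text
side 1 pitch deg 0.83 rim z at x=0 91.9 [91.6 91.4 91.2 91.6 92.  91.7 91.9 91.9 92.1 91.9 92.1 92.3 92.3 92.2
 91.9]
side -1 pitch deg 0.86 rim z at x=0 91.8 [91.4 91.4 91.4 91.5 91.4 91.8 91.8 92.  91.9 91.8 92.  92.  92.1 92.2
 92. ]
clock 13.9 tool pitch 5.419192335700854 pos [ 0.5830116  -0.04851075  0.29158461] grasp [ 0.59785419 -0.04623362  0.13329528] force [-0.58552196  0.16932844 -3.05926657]
```

Level to within 0.9°, no creep. Carrying to the mat with smooth ramps.

Request:
arm_command(motion=[[10,-0.3,-3,5,0,0,0],[10,-0.7,-7,12,0,0,0],[10,-1,-11,18,0,0,0],[10,-1.2,-12,20,0,0,0],[10,-1.2,-12,20,0,0,0]])

```text
clock: 14.58
position: [0.5488, -0.1314, 0.2915]
ee_rot: [1.145, 1.213, -1.026]
force: [0.6, -0.1, -2.4]
width: 0.173
```

Request:
arm_command(motion=[[10,-1.2,-12.4,20,0,0,0],[10,-1.2,-12.4,20,0,0,0],[10,-1.2,-12.4,20,0,0,0],[10,-1.2,-12.4,20,0,0,0],[10,-1.2,-12.4,20,0,0,0]])

```text
clock: 15.2
position: [0.5022, -0.2396, 0.2917]
ee_rot: [1.145, 1.213, -1.026]
force: [0.7, 0.3, -2.2]
width: 0.168
```

Request:
arm_command(motion=[[10,-1.2,-12,20,0,0,0],[10,-0.9,-9,15,0,0,0],[10,-0.4,-5,7,0,0,0],[10,-0.2,-2,3,0,0,0],[10,0,0,0,0,0,0]])

```text
clock: 15.82
position: [0.4826, -0.2862, 0.2917]
ee_rot: [1.144, 1.214, -1.025]
force: [1.1, 0.6, -2.8]
width: 0.174
```

```bash
python3 pitch.py
python3 - <<'E'
from h import *
f,P,ok=cloud('wrist')
hsv=cv2.cvtColor(f,cv2.COLOR_RGB2HSV);H,S=hsv[...,0],hsv[...,1]
q=ok&((H<5)|(H>172))&(S>150)&(P[...,2]>.05)&(P[...,1]<-.15)
n,l,st,_=cv2.connectedComponentsWithStats((q|((H>=6)&(H<30)&(S>150)&(P[...,2]>.06)&ok)).astype(np.uint8));print('scoop+bat',rect(P[l==1+np.argmax(st[1:,4])]))
cv2.imwrite('pics/w7.png',f[:,:,::-1])
E
```

```text
side 1 pitch deg 0.31 rim z at x=0 91.9 [91.8 91.8 91.6 91.8 91.7 91.5 92.1 91.9 92.  92.  92.2 92.2 92.5 92.4
 91. ]
side -1 pitch deg 0.16 rim z at x=0 91.7 [91.4 91.6 91.4 91.6 91.4 91.8 91.8 91.9 91.8 92.1 92.1 91.9 92.1 92.2
 90.2]
clock 15.825 tool pitch 5.403951965188106 pos [ 0.48261358 -0.2862441   0.2916537 ] grasp [ 0.49740364 -0.2839028   0.13336039] force [ 1.11470918  0.57296432 -2.79936859]
scoop+bat c=(547.6,-276.9) 85.6x80.7 a=8.6 n=16804 z=91.0
```

View pics/w7.png

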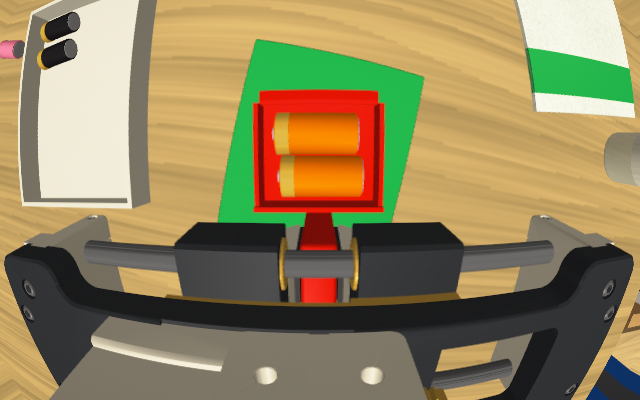

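Batteries (317,133) and (320,176) are riding in the pan, over the mat's middle. Levelling by 0.8° and lowering.

Request:
arm_command(motion=[[10,5,1.8,0,0,0,-0.8],[10,12,-1,0,0,0,0],[10,14,-1.1,0,0,0,0],[10,12,-1,0,0,0,0],[10,8,-0.6,0,0,0,0]])

```text
clock: 16.55
position: [0.4844, -0.2862, 0.2395]
ee_rot: [1.137, 1.224, -1.036]
force: [0.9, -0.2, -2.8]
width: 0.172
```

Request:
arm_command(motion=[[10,5,-0.4,0,0,0,0],[10,3,-0.2,0,0,0,0],[10,1,0,0,0,0,0],[10,0,0,0,0,0,0]])

```text
clock: 17.05
position: [0.4849, -0.2863, 0.232]
ee_rot: [1.137, 1.223, -1.035]
force: [0.6, -1.1, -3.3]
width: 0.172
```

```bash
python3 pitch.py
```

```text
side 1 pitch deg -2.63 rim z at x=0 30.8 [31.  31.2 31.4 31.2 31.2 31.4 31.1 31.4 31.2 31.5 31.7 31.3 31.4 31.4
 23.2]
side -1 pitch deg -2.98 rim z at x=0 30.6 [30.7 31.2 31.  31.3 30.9 31.3 31.  31.6 31.5 31.1 31.4 31.2 31.1 31.4
 21.9]
clock 17.05 tool pitch 4.622488124861442 pos [ 0.48488525 -0.28631257  0.23197991] grasp [ 0.49755427 -0.28439132  0.07349709] force [ 0.55479373 -1.12170281 -3.27639494]
```

Request:
arm_command(motion=[[10,1.5,-0.1,0,0,0,0],[10,1,-0.1,0,0,0,0],[10,1,-0.1,0,0,0,0],[10,0,0,0,0,0,0]])

```text
clock: 17.6
position: [0.4847, -0.2863, 0.2281]
ee_rot: [1.137, 1.224, -1.036]
force: [0.6, -0.6, -3.2]
width: 0.172
```

Request:
arm_command(motion=[[10,0.5,0,0,0,0,0],[10,0.5,0,0,0,0,0],[10,0,0,0,0,0,0]])

```text
clock: 17.98
position: [0.4849, -0.2863, 0.2275]
ee_rot: [1.138, 1.223, -1.036]
force: [-0.6, 0.0, 1.4]
width: 0.171
```

Request:
arm_command(motion=[[10,0.5,0,0,0,0,0],[10,0,0,0,0,0,0]])

```text
clock: 18.23
position: [0.4849, -0.2863, 0.2274]
ee_rot: [1.138, 1.223, -1.035]
force: [-1.4, 2.0, 8.8]
width: 0.168
```

Contact is firm (about 12 N change). Easing up a hair and releasing.

Request:
arm_command(motion=[[10,-0.4,0,0,0,0,0],[18,0,0,0,0,0,0],[24,0,0,0,0,0,0],[40,0,0,0,0,0,0],[60,0,0,0,0,0,0]])

```text
clock: 18.85
position: [0.4849, -0.2863, 0.2271]
ee_rot: [1.137, 1.223, -1.036]
force: [0.5, 0.2, -0.1]
width: 0.433
```

Request:
arm_command(motion=[[80,0,0,0,0,0,0],[80,0,0,0,0,0,0],[80,0,0,0,0,0,0],[80,0,0,0,0,0,0],[80,0,0,0,0,0,0]])

```text
clock: 19.48
position: [0.4849, -0.2863, 0.2271]
ee_rot: [1.137, 1.223, -1.036]
force: [-0.2, 0.1, -0.7]
width: 0.868
```

Request:
arm_command(motion=[[80,-5,0,0,0,0,0],[80,-15,0,0,0,0,0],[80,-40,0,0,0,0,0],[80,-40,0,0,0,0,0],[80,-40,0,0,0,0,0]])

```text
clock: 20.1
position: [0.4733, -0.288, 0.3691]
ee_rot: [1.138, 1.222, -1.035]
force: [0.5, -0.4, 0.6]
width: 0.87
```

Request:
arm_command(motion=[[80,0,0,0,0,0,0],[80,0,0,0,0,0,0],[80,0,0,0,0,0,0]])

```text
clock: 20.48
position: [0.4735, -0.2877, 0.3658]
ee_rot: [1.137, 1.225, -1.036]
force: [-0.5, 0.4, -0.1]
width: 0.87
```

Run:
```python
from h import *
s=arm.observe();print(s['clock'],s['position'],s['force'],s['width'])
for c in('scene','side','wrist'):
    f,P,ok=cloud(c);hsv=cv2.cvtColor(f,cv2.COLOR_RGB2HSV);H,S=hsv[...,0],hsv[...,1]
    q=ok&((H<5)|(H>172))&(S>150)&(P[...,1]<-.2)&(P[...,1]>-.38)&(P[...,0]>.4)&(P[...,0]<.65)
    for n,z0,z1 in(('low',0,.034),('rim',.024,.03),('handle',.08,.1)):
        m=q&(P[...,2]>z0)&(P[...,2]<z1)
        if m.sum()>9:print(c,n,rect(P[m]))
    for t in('scoop','orange_a_mid','grey_a_mid','bowl','crimper'):
        print(t,[(round(r['p'],2),np.round(r['point'],3).tolist()) for r in pinpoint(c,t)[:3]])
    cv2.imwrite(f'pics/{c}8.png',f[:,:,::-1])
a=cv2.imread('pics/side8.png')[130:400,200:420];cv2.imwrite('pics/c8.png',np.hstack([cv2.resize(a,(326,400)),cv2.imread('pics/wrist8.png')[:,100:570]]))
```

```text
20.475 [ 0.4734614  -0.28767716  0.36584485] [-0.5015584   0.38747369 -0.08339928] 0.8698855699900214
scene low c=(550.2,-276.0) 77.0x74.2 a=9.1 n=392 z=6.0
scene handle c=(500.4,-282.9) 23.7x9.5 a=9.5 n=43 z=89.7
scoop [(0.84, [0.55, -0.279, 0.002])]
orange_a_mid [(0.74, [0.558, -0.277, 0.016])]
grey_a_mid [(0.84, [0.662, 0.05, 0.013])]
bowl [(0.66, [0.521, 0.289, 0.004]), (0.35, [0.631, 0.044, 0.018])]
crimper [(0.62, [0.714, 0.287, 0.001])]
side low c=(554.4,-291.3) 101.7x68.0 a=34.1 n=319 z=9.8
side rim c=(544.1,-311.8) 32.5x74.7 a=70.9 n=84 z=26.7
side handle c=(497.6,-286.8) 27.8x11.8 a=2.7 n=91 z=90.9
scoop [(0.79, [0.551, -0.273, 0.005])]
orange_a_mid [(0.56, [0.558, -0.273, 0.016])]
grey_a_mid [(0.68, [0.662, 0.051, 0.017])]
bowl [(0.49, [0.518, 0.29, 0.001])]
crimper [(0.87, [0.715, 0.287, -0.0])]
wrist low c=(549.9,-277.2) 76.9x79.1 a=8.9 n=2629 z=6.0
wrist rim c=(544.3,-278.0) 65.6x79.0 a=8.6 n=343 z=26.3
wrist handle c=(496.4,-285.1) 31.2x13.9 a=8.6 n=597 z=89.7
scoop [(0.8, [0.552, -0.276, 0.002])]
orange_a_mid [(0.94, [0.561, -0.274, 0.016])]
grey_a_mid [(0.95, [0.665, 0.048, 0.017]), (0.22, [0.544, -0.276, 0.004])]
bowl [(0.53, [0.519, 0.291, -0.001])]
crimper []
```

View pics/c8.png

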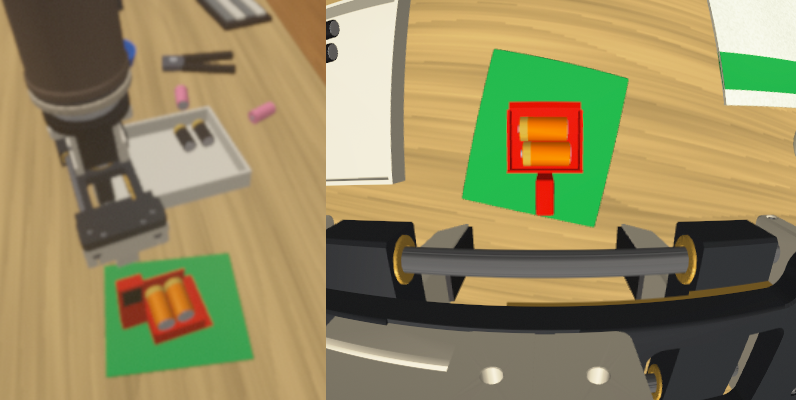

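The scoop stands level on the mat, centred within about 2 mm, with both batteries in the pan at (543,130) and (547,154). The gripper is clear and everything else is in place, so I'm handing in.

```bash
python3 -c "
from cell import arm
arm.sign_off()"
```

```text
the job is handed in; nothing more can be done
```

The job is done and handed in at about 20.5 s of the 51 s allowed. I gripped the scoop by its handle and pushed it along the tray floor until its nose met the end wall at about 15 N. Both orange batteries ended up in the pan. I then lifted it over the tray wall, set it down on the mat and let go.

**Last checks:**
- **Position:** the pan is at about (550, −277) mm and the mat centre at about (551, −276) mm.
- **Level:** the handle top is at 89.7 mm and the pan floor at 6.0 mm, which is what a level scoop on the mat should read.
- **Batteries:** both orange ones lie behind the lip, and the gripper never went near them.
- **Other things:** the black batteries are where they were in all three cameras. So are the bowl and pliers, though the wrist view did not pick up the pliers.
- **Gripper:** clear, with no force on it.

**What went wrong on the way:** I tilted the scoop's nose up slightly during the lift, and that brought the nose against the end wall at about 6 N. The scoop turned about 4° in the grip. I backed off, measured the tilt from the side-wall tops, and levelled it before setting it down. The lowering ended with a brief contact force of about 12 N.

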